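# Lock the cask cradle

### The arm

A 7-joint arm with a two-finger parallel gripper is mounted at the origin on the work surface. World frame = base frame: x ahead of the robot, y to its left, z up, the work surface at z = 0. Lengths are in m, angles in rad, forces in N, time in s.
With the tool pointing down it reaches from about 0.425 to 0.875 m from the base axis. Payload 4.7 kg.
Tool frame: the origin (TCP) lies at the very end of the fingers, on their centre line; the grasp point (between the pads) lies 19 mm behind it; z points along the fingers, y is the line along which they close (so a half turn about z gives the same grasp; the last joint's range is limited). The gripper opens to 87 mm and grips with 3 to 60 N. Pads are 19 mm wide; open, the fingers measure 117 mm over their backs; the gripper's body (75 mm by 190 mm) begins 51 mm behind the grasp point.
Start: joints at [1.212, 0.321, -0.07, 1.45, 0.023, 1.371, -0.057], TCP at [0.237, -0.605, 0.223] pointing down, gripper open.
Joint ranges: [-2.86, 2.86], [-0.3, 2.09], [-1.38, 1.24], [0.06, 2.45], [-1.56, 4.7], [0.09, 2.05], [-2.69, 2.69]. Speed limits (rad/s): [2.57, 2.57, 3.14, 3.14, 3.14, 3.14, 3.14].

### API

Orientations are given as a rotation vector (axis times angle).
In Python, from bench import ctrl, get_image, job gives the robot as it stands.
- The arm moves only by the shell command python3 -m crank 'ROWS' [FORCE]. ROWS is JSON, a list that holds one entry, the list of rows, each a list of 5 numbers: the shift along the tool's x, y, z in mm, then the turn about the tool's z in rad, then the closure, from -1 (fully open) to 1 (shut), so that 0 is half open. A call has 1 to 10 rows; each row shifts and turns the commanded pose from where the row before left it, along the tool's axes as they then stand; what a row does not reach is not made up. A row lasts 1/12 s, in which the tool goes at most 41.7 mm and 7.16 degrees, less where a joint would pass 70% of its speed; a pose out of reach is approached as far as the arm can. A call with a gripper value outside its range is refused whole. The fingers move at their own pace and stop on an object; FORCE is the grip in N (left out, the last holds). Time passes only in rows, so rows that do not move let the fingers close. It gives the time, the measured TCP pose, the force, the opening and the grip force at its end, in the units of the state.
- ctrl.get_state(): the state, without advancing time (a new reading comes with each control period).
- get_image(name): name is "scene" or "side" or "wrist"; returns a dict with "pixels" (480x640x3 uint8, red, green, blue), "fx", "fy", "cx", "cy" (pixels), "k1" (the pictures are not rectified: a ray, as slopes to the right and down, at radius r is drawn at 1 + k1 r^2 times it, then the intrinsics apply), "T" (4x4, takes a point from camera to world coordinates); the wrist camera has in their place "T_tool_cam" (4x4, takes a point from camera to tool coordinates, whose origin is the TCP and whose axes are the flange's). Camera axes: x right, y down, z forward; pixel columns grow to the right and rows downward; lengths in m; the calibration is good to about 2 mm. A picture is of the moment at which its call begins: read the wrist's pose just before it. There is no depth.
- job.close_job(): hands the job in; it is judged then, once.
The state is a dict: "time": time; "joint_positions": joint angles; "qd": joint speeds; "joint_torque": joint torques, N m; "position": TCP position; "tool_rot": TCP orientation; "ft_force": force on the tool from outside, world axes, zero at the start; "torque": the same for the moment, N m; "grip_width": opening from 0.0 (shut) to 1.0 (fully open); "grip_force": force on a finger pad.
Only numpy, scipy, OpenCV 4.12 (cv2) and the standard library are available. Lean on these libraries where they do the work, as an engineer would, in place of code of your own. Each camera call takes 0.05 s, during which the arm holds its last target. There are 200 camera calls.

### The job

Lock the cask cradle: press the yellow spring catch plate down with one fingertip and, keeping it held down for the whole slide, push the red tab with the other fingertip so that the bolt slides fully home into its keeper next to the cask. Only then let the catch spring back up and move clear. Nothing needs gripping or lifting; leave the blue bung, the white-lidded amber jar and the mug where they stand.

Things in the scene. Friction and masses are not known exactly. Their poses are not given: they have to be found in the camera images.
- cradle: Fixed galvanised steel cradle carrying the lock and a small cask. Origin on the bench, under the catch's tooth; z up; x and y as named in the other entries. The bolt slides home along its -y, towards the cask. The tube under the lock spans x from -50 to 50 mm, y from -130 to 130 mm, its top 37 mm above the bench. Beside the plate, behind (+y of) the tab, it is empty down to that tube.
- cask_centre (a point): Centre of the fixed oak cask: 220 mm long (along cradle x), 150 mm thick, its top 193 mm above the bench. In the cradle's frame it lies at x = 30, y = -210 mm, so the cask begins 135 mm to the -y side of the cradle's origin. Not to be touched in the work.
- catch_travel (a joint): Travel of the spring catch in m: 0 = up (as it starts), 0.012 = fully down. It goes straight down and springs back when let go; about 2 N starts it, 6 N holds it at the bottom. Its tooth blocks the bolt's flanges unless it is over 6 mm down, and rises between them if let go on the way.
- catch: The yellow catch; its origin is the centre of the flat, level top face of the yellow catch plate, 32 mm (cradle x) by 110 mm (cradle y); 70 mm above the bench when up, 58 mm when fully down. At x = -26, y = 47 mm in the cradle's frame; moves with the catch. A fingertip may slide along the plate while holding it down. Axes as the cradle's.
- bolt_travel (a joint): Travel of the bolt in m: 0 to 0.003 = drawn (as it starts), 0.048 = fully home at its stop. Grows along the cradle's -y. It stays where it is left; about 3 N moves it. From 0.042 on the catch can spring up behind the last flange. Rod: at cradle x = 25 mm, 60 mm above the bench, ahead of the tab, with flanges up to 72 mm, guide and keeper up to 77 mm above the bench.
- bolt: The bolt; its origin is the middle of the back face (facing cradle +y) of the red upright tab at the bolt's rear end, 80 mm above the bench. The tab is 34 mm wide (cradle x), 6 mm thick, from 50 to 98 mm above the bench, centred at cradle x = 25 mm, 51 mm across from the plate's middle. At cradle y = 58 mm with the bolt at 0, at y = 10 mm when home. Axes as the cradle's.
- bung: Loose blue cask bung, 48 mm across, 40 mm high, standing on the bench; origin at the centre of its underside. Leave it alone.
- sample_jar: Loose amber sample jar with a white lid, 56 mm across, 85 mm high; origin at the centre of its underside. Leave it alone.
- mug: Loose blue mug, 72 mm across, 80 mm high, with a handle; origin at the centre of its underside. Leave it alone.

How it is judged:
By the outcome, as a careful person would: the job done as asked, in the order asked, and still so for the second after the job is handed in, with the robot touching nothing.
It also fails if it takes over 35 s, if anything falls off the work surface, if the arm or the gripper's body presses on something with over 40 N, if the wrist force passes 120 N, or if a joint passes its speed limit or range.

## Working session

There is one attempt and no reset: what is moved stays moved. The work goes in short steps, Python scripts to look and compute and a shell command to move; the robot and the scene stay as the last step left them, time stands still between calls to the robot, and variables do not carry over. Pictures are saved under pics/ and viewed, at most 10 in all, crops included, and the job is handed in when it is done.

```bash
mkdir -p pics; ls
python3 - <<'E'
from bench import ctrl,get_image,job
import cv2,numpy as np
s=ctrl.get_state();print(s)
for n in("scene","side"):
    d=get_image(n);np.save(f"{n}.npy",d,allow_pickle=True)
    cv2.imwrite(f"pics/{n}0.png",d["pixels"][:,:,::-1]);print(n,d["fx"],d["k1"],d["T"].round(3).tolist() if hasattr(d["T"],'round') else d["T"])
E
```

```text
pics
{'time': 0.0, 'joint_positions': array([ 1.21208368,  0.32181828, -0.07010243,  1.45169879,  0.02255656,
        1.37078697, -0.05688077]), 'qd': array([ 6.88786570e-04,  1.15978623e-03,  1.74997885e-03, -9.30235100e-04,
        3.04088553e-05,  1.48042551e-03,  1.77685744e-04]), 'joint_torque': array([-2.42066799e-04, -4.91288888e+01, -4.04183641e-01, -3.12529814e+01,
       -6.39472157e-02,  4.35701001e-02,  1.78564374e-04]), 'position': array([ 0.23652647, -0.60483313,  0.22145276]), 'tool_rot': array([-3.08530373e+00, -5.81968699e-01,  6.38764588e-04]), 'ft_force': array([0.48315905, 0.0446872 , 0.38743327]), 'torque': array([-0.0396891 ,  0.05169902,  0.00521142]), 'grip_force': 0.0, 'grip_width': 0.9994766081107938}
scene 527.5750249039484 -0.12401931249936692 [[-0.123, 0.744, -0.656, 1.172], [0.992, 0.102, -0.071, 0.124], [0.014, -0.66, -0.751, 0.785], [0.0, 0.0, 0.0, 1.0]]
side 464.0293049942246 -0.06504598807257235 [[-0.87, -0.362, 0.333, 0.33], [-0.492, 0.617, -0.614, 0.507], [0.017, -0.699, -0.715, 0.673], [0.0, 0.0, 0.0, 1.0]]
```

View pics/scene0.png

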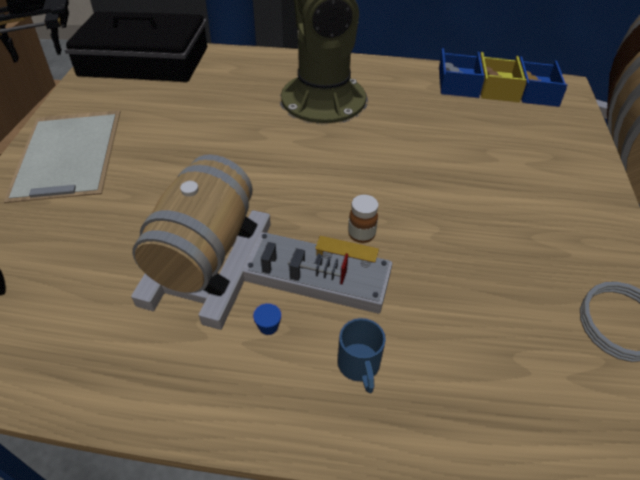

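View pics/side0.png

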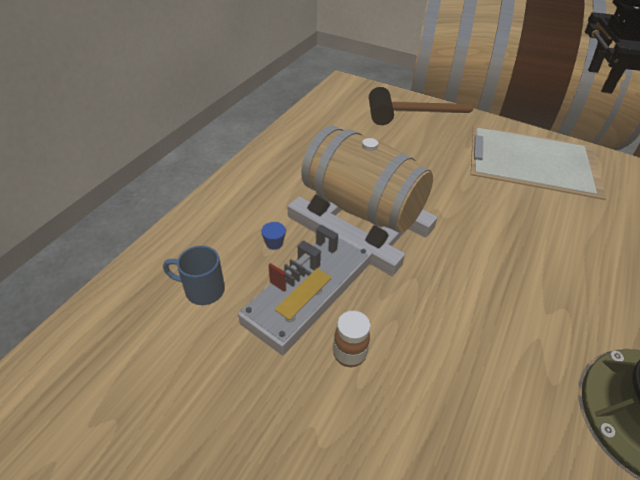

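The scene view shows the yellow plate at about (347,249), the red tab at (345,267), the jar at (364,218) and the mug at (361,350). In the side view the plate is at (303,294), the tab at (277,276) and the jar at (352,338).

```bash
cat > h.py <<'E'
import numpy as np,cv2
def ray(d,uv):
    K=np.array([[d["fx"],0,d["cx"]],[0,d["fy"],d["cy"]],[0,0,1.]])
    p=cv2.undistortPoints(np.float64(uv).reshape(-1,1,2),K,np.array([d["k1"],0,0,0.])).reshape(-1,2)
    T=np.array(d["T"]);r=np.c_[p,np.ones(len(p))]@T[:3,:3].T
    return T[:3,3],r
def onz(d,uv,z):
    o,r=ray(d,uv);return o+r*((z-o[2])/r[:,2])[:,None]
def mask(d,lo,hi,box):
    h=cv2.cvtColor(d["pixels"],cv2.COLOR_RGB2HSV);m=cv2.inRange(h,lo,hi)
    k=np.zeros_like(m);x0,y0,x1,y1=box;k[y0:y1,x0:x1]=1;m=m*k
    n,l,st,_=cv2.connectedComponentsWithStats(m);i=1+np.argmax(st[1:,4]);return np.argwhere(l==i)[:,::-1].astype(float)
E
python3 - <<'E'
from h import *
C={}
for n,by,br,bj,bm in(("scene",(300,225,400,275),(330,245,360,290),(345,190,385,220),(330,315,390,395)),("side",(260,260,345,325),(262,255,295,295),(330,305,375,335),(160,240,230,310))):
    d=np.load(n+".npy",allow_pickle=True).item()
    y=mask(d,(15,140,90),(32,255,255),by)
    P=onz(d,y,.07)[:,:2];r=cv2.minAreaRect((P*1000).astype(np.float32));
    print(n,"plate",len(y),np.round(r[0]),np.round(r[1]),r[2],P.mean(0).round(4))
    t=mask(d,(0,110,40),(10,255,255),br);t2=t.mean(0);C[n]=ray(d,[t2]);print(" tab px",len(t),t2,t.min(0),t.max(0),onz(d,[t2],.074).round(4))
    j=mask(d,(0,0,140),(180,60,255),bj);print(" jar",onz(d,[j.mean(0)],.08).round(3))
    m=mask(d,(95,40,20),(125,255,255),bm);print(" mug",onz(d,[m.mean(0)],.045).round(3))
(o1,r1),(o2,r2)=C["scene"],C["side"];A=np.c_[r1[0],-r2[0]];s=np.linalg.lstsq(A,o2-o1,rcond=None)[0]
print("tab tri",o1+s[0]*r1[0],o2+s[1]*r2[0])
E
```

```text
scene plate 839 [562. 108.] [109.  34.] 81.57801055908203 [0.5618 0.108 ]
 tab px 59 [344.28813559 264.69491525] [341. 254.] [347. 276.] [[0.6028 0.1071 0.074 ]]
 jar [[0.453 0.132 0.08 ]]
 mug [[0.749 0.149 0.045]]
side plate 975 [562. 109.] [108.  30.] 81.3294448852539 [0.5626 0.1112]
 tab px 288 [276.80208333 276.39583333] [269. 263.] [284. 290.] [[0.616  0.1052 0.074 ]]
 jar [[0.464 0.128 0.08 ]]
 mug [[0.764 0.144 0.045]]
tab tri [0.61043237 0.10735314 0.0835191 ] [0.61209531 0.11063792 0.08211086]
```

```bash
python3 -m crank '[[[0,0,-8,-0.117,0.17],[0,0,-8,-0.117,0.17],[0,0,-8,-0.117,0.17],[0,0,-8,-0.117,0.17],[0,0,-8,-0.117,0.17],[0,0,-8,-0.117,0.17],[0,0,-8,-0.117,0.17],[0,0,-8,-0.117,0.17],[0,0,-8,-0.117,0.17],[0,0,0,0,0.17]]]'
cat > p.py <<'E'
from bench import ctrl
import numpy as np
from scipy.spatial.transform import Rotation as R
s=ctrl.get_state();M=R.from_rotvec(s["tool_rot"]).as_matrix();a=np.radians(-8.5)
C=np.array([[np.cos(a),-np.sin(a)],[np.sin(a),np.cos(a)]]);O=np.array([.581,.0585])
p=s["position"];print("t",round(s["time"],2),"cradle xy mm",(C.T@(p[:2]-O)*1000).round(1),"z",(p[2]*1000).round(1),"yaw y",np.degrees(np.arctan2(M[1,1],M[0,1])).round(2),"tilt",M[:,2].round(3),"F",s["ft_force"].round(1),"w",(s["grip_width"]*87).round(1))
t=np.r_[O+C@np.array([-.0005,.079]),.13];print("to hover, tool mm",(M.T@(t-p)*1000).round(1),"q",s["joint_positions"].round(2))
E
python3 p.py
```

```text
time: 0.93
position: [0.2369, -0.6059, 0.2959]
tool_rot: [2.372, 2.057, -0.001]
ft_force: [0.2, 0.5, 0.3]
grip_width: 0.432
grip_force: 0.0Traceback (most recent call last):
  File "p.py", line 6, in <module>
    p=s["position"];print("t",round(s["time"],2),"cradle xy mm",(C.T@(p[:2]-O)*1000).round(1),"z",(p[2]*1000).round(1),"yaw y",np.degrees(np.arctan2(M[1,1],M[0,1])).round(2),"tilt",M[:,2].round(3),"F",s["ft_force"].round(1),"w",(s["grip_width"]*87).round(1))
                                                                                                                                                                                                                                    ^^^^^^^^^^^^^^^^^^^^^^^^^^
AttributeError: 'float' object has no attribute 'round'
```

```bash
sed -i 's/(s\["grip_width"\]\*87).round(1)/round(s["grip_width"]*87,1)/' p.py; python3 p.py
```

```text
t 0.93 cradle xy mm [-242.1 -707.9] z 295.9 yaw y -8.15 tilt [ 0.001 -0.002 -1.   ] F [0.2 0.5 0.3] w 37.5
to hover, tool mm [785.7 246.3 164.8] q [ 1.31  0.31 -0.2   1.33  0.06  1.51  0.97]
```

```bash
python3 -m crank '[[[15,5,0,0,0.17],[33,10,0,0,0.17],[33,10,0,0,0.17],[33,10,0,0,0.17],[33,10,0,0,0.17],[33,10,0,0,0.17],[33,10,0,0,0.17],[33,10,0,0,0.17],[33,10,0,0,0.17],[33,10,0,0,0.17]]]'; python3 p.py;python3 -m crank '[[[33,10,0,0,0.17],[33,10,0,0,0.17],[33,10,0,0,0.17],[33,10,0,0,0.17],[33,10,0,0,0.17],[33,10,0,0,0.17],[33,10,0,0,0.17],[33,10,0,0,0.17],[33,10,0,0,0.17],[33,10,0,0,0.17]]]'; python3 p.py
```

```text
time: 1.77
position: [0.376, -0.3085, 0.2938]
tool_rot: [-2.38, -2.05, 0.0]
ft_force: [0.5, 0.3, -0.2]
grip_width: 0.414
grip_force: 0.0
t 1.77 cradle xy mm [-148.5 -393.3] z 293.8 yaw y -8.53 tilt [-0.001  0.    -1.   ] F [ 0.5  0.3 -0.2] w 36.0
to hover, tool mm [472.3 147.9 163.8] q [ 1.07 -0.04 -0.42  1.71 -0.02  1.46  0.5 ]
time: 2.6
position: [0.5225, 0.0032, 0.294]
tool_rot: [2.381, 2.05, -0.001]
ft_force: [0.1, -0.2, -0.2]
grip_width: 0.409
grip_force: 0.0
t 2.6 cradle xy mm [-49.7 -63.4] z 294.0 yaw y -8.55 tilt [-0. -0. -1.] F [ 0.1 -0.2 -0.2] w 35.5
to hover, tool mm [142.5  49.1 163.9] q [ 0.72  0.07 -0.81  1.63  0.05  1.47 -0.24]
```

```bash
python3 -m crank '[[[28,10,0,0,0.17],[28,10,0,0,0.17],[28,10,15,0,0.17],[28,9,35,0,0.17],[20,9,35,0,0.17],[0,0,35,0,0.17],[0,0,30,0,0.17],[0,0,0,0,0.17],[0,0,0,0,0.17]]]'; python3 p.py
python3 - <<'E'
from bench import get_image
import cv2,numpy as np
a=get_image("scene")["pixels"][190:310,260:420];b=get_image("side")["pixels"][200:350,200:400]
cv2.imwrite("pics/h1.png",np.hstack([cv2.resize(a,(400,300)),cv2.resize(b,(400,300))])[:,:,::-1])
E
```

```text
time: 3.35
position: [0.5865, 0.1226, 0.146]
tool_rot: [-2.377, -2.051, 0.005]
ft_force: [0.4, -0.4, 0.8]
grip_width: 0.416
grip_force: 0.0
t 3.35 cradle xy mm [-4.  64.2] z 146.0 yaw y -8.42 tilt [-0.004 -0.    -1.   ] F [ 0.4 -0.4  0.8] w 36.2
to hover, tool mm [14.8  3.6 16. ] q [ 0.44  0.38 -0.85  1.65  0.3   1.25 -0.62]
```

View pics/h1.png

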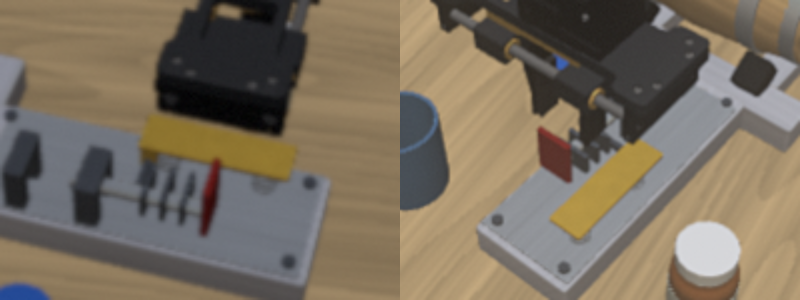

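The gripper hovers over the plate and behind the tab, with nothing touched so far. Next it moves back in +y and descends to just above the plate.

```bash
python3 -m crank '[[[9,2,0,0,0.17],[9,2,0,0,0.17],[0,0,20,0,0.17],[0,0,20,0,0.17],[0,0,20,0,0.17],[0,0,0,0,0.17],[0,0,0,0,0.17],[0,0,0,0,0.17]]]'; python3 p.py
python3 - <<'E'
from bench import get_image
import cv2,numpy as np
a=get_image("scene")["pixels"][190:310,260:420];b=get_image("side")["pixels"][200:350,200:400]
cv2.imwrite("pics/h2.png",np.hstack([cv2.resize(a,(400,300)),cv2.resize(b,(400,300))])[:,:,::-1])
E
```

```text
time: 4.12
position: [0.5955, 0.1413, 0.0894]
tool_rot: [2.376, 2.054, 0.004]
ft_force: [-0.1, -0.1, 0.5]
grip_width: 0.419
grip_force: 0.0
t 4.12 cradle xy mm [ 2.1 84.1] z 89.4 yaw y -8.29 tilt [ 0.002  0.001 -1.   ] F [-0.1 -0.1  0.5] w 36.5
to hover, tool mm [ -5.   -2.6 -40.6] q [ 0.38  0.46 -0.83  1.68  0.37  1.15 -0.69]
```

View pics/h2.png

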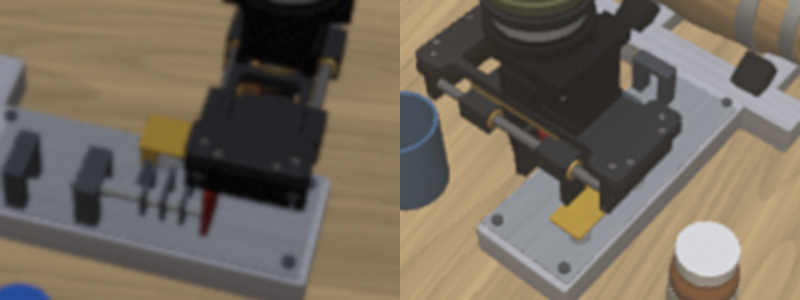

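The plate finger is over the plate's rear half (side crop about (578,195)) and the tab finger is behind the tab. Next it presses down.

```bash
python3 -m crank '[[[0,-2,8,0,0.17],[0,0,8,0,0.17],[0,0,4,0,0.17],[0,0,0,0,0.17],[0,0,0,0,0.17]]]'; python3 p.py;  python3 -m crank '[[[0,0,3,0,0.17],[0,0,3,0,0.17],[0,0,0,0,0.17],[0,0,0,0,0.17],[0,0,0,0,0.17]]]'; python3 p.py
```

```text
time: 4.63
position: [0.5924, 0.1406, 0.0676]
tool_rot: [-2.376, -2.055, 0.001]
ft_force: [-1.6, -0.2, 2.8]
grip_width: 0.413
grip_force: 1.5
t 4.63 cradle xy mm [-0.9 82.8] z 67.6 yaw y -8.31 tilt [-0. -0. -1.] F [-1.6 -0.2  2.8] w 35.9
to hover, tool mm [ -3.8   0.4 -62.4] q [ 0.37  0.48 -0.81  1.71  0.38  1.12 -0.7 ]
time: 5.05
position: [0.5925, 0.1406, 0.0619]
tool_rot: [2.376, 2.055, -0.0]
ft_force: [-1.0, -0.9, 5.5]
grip_width: 0.418
grip_force: 2.5
t 5.05 cradle xy mm [-0.8 82.9] z 61.9 yaw y -8.3 tilt [ 0. -0. -1.] F [-1.  -0.9  5.5] w 36.4
to hover, tool mm [ -3.9   0.3 -68.1] q [ 0.37  0.49 -0.81  1.71  0.39  1.11 -0.71]
```

```bash
python3 -m crank '[[[0,0,2,0,0.17],[0,0,2,0,0.17],[0,0,0,0,0.17],[0,0,0,0,0.17],[-3,0,0,0,0.17],[-3,0,0,0,0.17],[-3,0,0,0,0.17],[0,0,0,0,0.17]]]'; python3 p.py;  python3 -m crank '[[[-3,0,0,0,0.17],[-3,0,0,0,0.17],[-3,0,0,0,0.17],[-3,0,0,0,0.17],[-3,0,0,0,0.17],[-3,0,0,0,0.17],[0,0,0,0,0.17]]]'; python3 p.py
```

```text
time: 5.72
position: [0.592, 0.134, 0.0588]
tool_rot: [-2.375, -2.055, -0.007]
ft_force: [-0.3, 3.2, 5.7]
grip_width: 0.411
grip_force: 3.1
t 5.72 cradle xy mm [-0.3 76.3] z 58.8 yaw y -8.27 tilt [ 0.003  0.004 -1.   ] F [-0.3  3.2  5.7] w 35.8
to hover, tool mm [  3.   -0.1 -71.1] q [ 0.38  0.49 -0.81  1.72  0.39  1.1  -0.69]
time: 6.3
position: [0.5897, 0.1179, 0.059]
tool_rot: [-2.373, -2.055, -0.01]
ft_force: [1.1, 5.0, 5.0]
grip_width: 0.417
grip_force: 4.0
t 6.3 cradle xy mm [-0.2 60. ] z 59.0 yaw y -8.21 tilt [ 0.004  0.006 -1.   ] F [1.1 5.  5. ] w 36.3
to hover, tool mm [ 19.4  -0.  -70.9] q [ 0.42  0.47 -0.81  1.74  0.38  1.09 -0.66]
```

```bash
python3 -m crank '[[[-3,0,0,0,0.17],[-3,0,0,0,0.17],[-3,0,0,0,0.17],[-3,0,0,0,0.17],[-3,0,0,0,0.17],[-3,0,0,0,0.17],[-3,0,0,0,0.17],[0,0,0,0,0.17]]]'; python3 p.py;  python3 -m crank '[[[-3,0,0,0,0.17],[-3,0,0,0,0.17],[-3,0,0,0,0.17],[-3,0,0,0,0.17],[0,0,0,0,0.17]]]'; python3 p.py
```

```text
time: 6.97
position: [0.5865, 0.0972, 0.0591]
tool_rot: [-2.373, -2.056, -0.01]
ft_force: [-0.2, 5.8, 6.2]
grip_width: 0.417
grip_force: 4.0
t 6.97 cradle xy mm [-0.3 39.1] z 59.1 yaw y -8.2 tilt [ 0.003  0.006 -1.   ] F [-0.2  5.8  6.2] w 36.3
to hover, tool mm [ 40.3   0.2 -70.7] q [ 0.46  0.46 -0.81  1.76  0.37  1.08 -0.62]
time: 7.38
position: [0.5846, 0.0854, 0.059]
tool_rot: [-2.373, -2.056, -0.009]
ft_force: [-0.5, 6.0, 5.9]
grip_width: 0.416
grip_force: 4.0
t 7.38 cradle xy mm [-0.4 27.1] z 59.0 yaw y -8.19 tilt [ 0.003  0.006 -1.   ] F [-0.5  6.   5.9] w 36.2
to hover, tool mm [ 52.3   0.3 -70.7] q [ 0.48  0.45 -0.81  1.76  0.36  1.08 -0.6 ]
```

Smooth so far: about 6 N with the catch held down. The last stretch goes to the stop, watching for the force to rise.

```bash
python3 -m crank '[[[-3,0,0,0,0.17],[-2,0,0,0,0.17],[-1,0,0,0,0.17],[0,0,0,0,0.17],[0,0,0,0,0.17]]]'; python3 p.py;  python3 -m crank '[[[-1,0,0,0,0.17],[-1,0,0,0,0.17],[0,0,0,0,0.17],[0,0,0,0,0.17]]]'; python3 p.py;  python3 -m crank '[[[-1,0,0,0,0.17],[-1,0,0,0,0.17],[0,0,0,0,0.17],[0,0,0,0,0.17]]]'; python3 p.py
```

```text
time: 7.8
position: [0.5838, 0.0799, 0.059]
tool_rot: [-2.372, -2.056, -0.009]
ft_force: [-0.7, 6.6, 6.9]
grip_width: 0.409
grip_force: 4.1
t 7.8 cradle xy mm [-0.4 21.6] z 59.0 yaw y -8.17 tilt [ 0.003  0.006 -1.   ] F [-0.7  6.6  6.9] w 35.6
to hover, tool mm [ 57.9   0.4 -70.6] q [ 0.49  0.45 -0.81  1.77  0.36  1.08 -0.59]
time: 8.13
position: [0.5835, 0.0781, 0.059]
tool_rot: [-2.372, -2.056, -0.01]
ft_force: [-0.1, 6.8, 7.2]
grip_width: 0.412
grip_force: 4.3
t 8.13 cradle xy mm [-0.4 19.8] z 59.0 yaw y -8.16 tilt [ 0.003  0.006 -1.   ] F [-0.1  6.8  7.2] w 35.9
to hover, tool mm [ 59.7   0.4 -70.6] q [ 0.49  0.45 -0.81  1.77  0.36  1.08 -0.59]
time: 8.47
position: [0.5835, 0.0781, 0.0591]
tool_rot: [-2.37, -2.057, -0.014]
ft_force: [0.2, 9.9, 4.3]
grip_width: 0.416
grip_force: 5.9
t 8.47 cradle xy mm [-0.4 19.8] z 59.1 yaw y -8.08 tilt [ 0.004  0.008 -1.   ] F [0.2 9.9 4.3] w 36.2
to hover, tool mm [ 59.9   0.6 -70.4] q [ 0.5   0.45 -0.81  1.77  0.36  1.08 -0.58]
```

Stop reached: the advance halted at y ≈ 19.8 and the force rose. Next: one more nudge, back off slightly, let the catch rise, and go up.

```bash
python3 -m crank '[[[-1,0,0,0,0.17],[0,0,0,0,0.17],[0,0,0,0,0.17]]]'; python3 p.py; python3 -m crank '[[[3,0,0,0,0.17],[3,0,0,0,0.17],[3,0,0,0,0.17],[0,0,0,0,0.17],[0,0,-4,0,0.17],[0,0,-4,0,0.17],[0,0,-4,0,0.17],[0,0,-8,0,0.17],[0,0,-20,0,0.17],[0,0,-20,0,0.17]]]'; python3 -m crank '[[[0,0,-30,0,0.17],[10,0,-30,0,0.17],[30,0,-30,0,0.17],[35,0,-10,0,0.17],[35,0,0,0,0.17],[35,0,0,0,0.17],[35,0,0,0,0.17],[0,0,0,0,0.17],[0,0,0,0,0.17],[0,0,0,0,0.17]]]'; python3 p.py
python3 - <<'E'
from bench import get_image
import cv2,numpy as np
from h import *
d=get_image("scene");s=get_image("side");np.save("scene1.npy",d,allow_pickle=True);np.save("side1.npy",s,allow_pickle=True)
a=d["pixels"][190:310,260:420];b=s["pixels"][200:350,200:400]
cv2.imwrite("pics/h3.png",np.hstack([cv2.resize(a,(400,300)),cv2.resize(b,(400,300))])[:,:,::-1])
E
```

```text
time: 8.72
position: [0.5835, 0.0781, 0.0591]
tool_rot: [-2.368, -2.058, -0.016]
ft_force: [1.5, 11.7, 3.6]
grip_width: 0.414
grip_force: 6.9
t 8.72 cradle xy mm [-0.4 19.7] z 59.1 yaw y -8.03 tilt [ 0.005  0.01  -1.   ] F [ 1.5 11.7  3.6] w 36.0
to hover, tool mm [ 60.    0.6 -70.3] q [ 0.5   0.45 -0.82  1.77  0.36  1.07 -0.58]
time: 9.55
position: [0.5824, 0.0796, 0.1173]
tool_rot: [-2.374, -2.054, 0.002]
ft_force: [0.9, -0.5, 0.1]
grip_width: 0.411
grip_force: 0.0
time: 10.38
position: [0.6092, 0.2566, 0.2166]
tool_rot: [-2.376, -2.055, 0.002]
ft_force: [0.8, -1.6, 0.3]
grip_width: 0.415
grip_force: 0.0
t 10.38 cradle xy mm [ -1.4 200.1] z 216.6 yaw y -8.27 tilt [-0.001 -0.001 -1.   ] F [ 0.8 -1.6  0.3] w 36.1
to hover, tool mm [-121.     0.5   86.7] q [ 0.19  0.48 -0.88  1.4   0.37  1.43 -0.83]
```

View pics/h3.png

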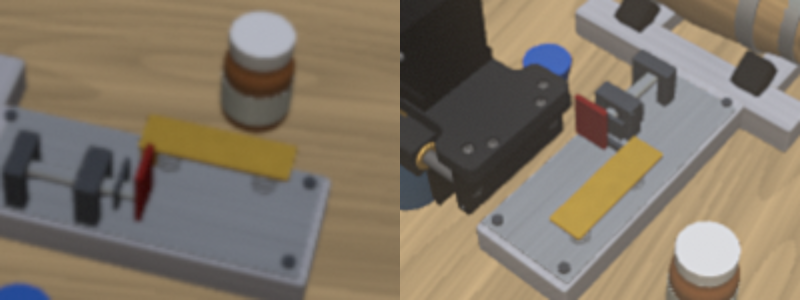

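The rod is in the keeper, the tab (crop (145,180)) has moved towards the cask, and the plate is back at its starting pixels. Before handing in I'll check the tab shift and plate height numerically.

Run:
```python
from h import *
for n,b,by in(("scene",(310,240,360,290),(300,225,400,275)),("side",(260,230,310,295),(260,260,345,325))):
    P=[]
    for k in("","1"):
        d=np.load(n+k+".npy",allow_pickle=True).item()
        t=mask(d,(0,110,40),(10,255,255),b);y=mask(d,(15,140,90),(32,255,255),by)
        P.append(onz(d,[t[t[:,1]<=t[:,1].min()+3].mean(0)],.097)[0]);print(n,k,"plate px",y.mean(0).round(2),len(y))
    print("tab shift mm",(P[1]-P[0])*1000)
```

```text
scene  plate px [346.85 248.32] 839
scene 1 plate px [347.07 248.33] 833
tab shift mm [ -6.50708953 -47.12690236   0.        ]
side  plate px [302.39 293.59] 975
side 1 plate px [302.42 293.55] 973
tab shift mm [ -7.96788911 -46.39341846   0.        ]
```

Tab shift is about 47.5 mm, so the bolt is home, and the catch is up. Handing in.

```bash
python3 -c "
from bench import job;print(job.close_job())"
```

```text
the job is handed in; nothing more can be done
None
```

The cask cradle is locked: I held the catch down for the whole slide, pushed the bolt to its stop (about 47 mm of tab travel by camera), then let the catch spring back up, moved the arm clear and handed the job in at about 10.5 s.

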